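# Cradle the rolling black deep socket in the green vee block

## Task

The black deep socket is lying loose on its side on the counter and rolls off at a touch. Pick it up and lower it lengthwise into the vee of the dull green pivot block, centred along the block, letting go only once it is down in the vee. Leave the bright deep socket and the small stainless end cap where they lie.

Things in the scene. Friction and masses are not known exactly. Their poses are not given: they have to be found in the camera images.
- black_socket_center (a point): Centre of the black oxide deep socket: a plain round cylinder 34 mm in diameter and 84 mm long, about 0.3 kg, lying on its side on the counter (centre 17 mm up), free to roll. x runs along its length (the axis it rolls about); y and z turn with it as it rolls.
- vee_seat (a point): Centre of the black socket once seated in the dull green pivot block (fixed; 84 mm long along x, 72 wide, 42 high): over its middle, 44 mm above the counter. x along the vee, z up. The 90-degree vee, 44 mm wide on top, bottom 20 mm up, is cut in two saddles 18 mm long at the block's ends; the 48 mm gap between, open to both sides, floor 12 mm up, leaves room for fingers beside the socket.
- chrome_socket_center (a point): Centre of the bright chromed deep socket, same shape and size as the black one (34 mm diameter, 84 mm long), lying loose on its side, x along its length. Not to be disturbed.
- end_cap_center (a point): Centre of the stainless click-wrench end cap, a cylinder 32 mm in diameter and 42 mm long with dark grooves, lying loose on its side, x along its length. Not to be disturbed.

How it is judged (in metres and radians):
On the way, in this order (a step that is already met when the one before it is completed fails the run):
1. the black socket is lifted clear of the counter (centre above 50 mm) (height (world z) of black_socket_center above 0.05 m), for 0.1 s.
2. the black socket is lowered into the vee of the green block while still in the fingers (centre within 20 mm sideways and 12 mm above the seat) (horizontal distance between black_socket_center and vee_seat below 0.02 m and z of black_socket_center in the frame of vee_seat below 0.012 m and contact force between the fingers and black_socket above 0.3 N), for 0.1 s.
At the end, for the whole second after the job is handed in: The black socket rests still and released in the vee of the green block: its centre within 15 mm of the block's middle in plan, within 5 mm of the seated height, its axis within 10 degrees of the vee (horizontal distance between black_socket_center and vee_seat below 0.015 m and z of black_socket_center in the frame of vee_seat between -0.005 and 0.005 m and angle between the x axis of black_socket_center and the x axis of vee_seat, either way round below 0.18 rad and linear speed of black_socket below 0.02 m/s); the robot touches nothing.
It fails at once if the bright deep socket is moved more than 30 mm (distance of chrome_socket_center from where it was at the start of the episode above 0.03 m).
It fails at once if the end cap is moved more than 30 mm (distance of end_cap_center from where it was at the start of the episode above 0.03 m).
It also fails if it takes over 40 s, if anything falls off the work surface, if the arm or the gripper's body presses on something with over 40 N, if the wrist force passes 120 N, or if a joint passes its speed limit or range.

## Robot

A 6-joint arm with a two-finger parallel gripper is mounted at the origin on the work surface. World frame = base frame: x ahead of the robot, y to its left, z up, the work surface at z = 0. Lengths are in mm, angles in rad, forces in N, time in s.
With the tool pointing down it reaches from about 325 to 875 mm from the base axis. Payload 4.4 kg.
Tool frame: the origin (TCP) lies on the centre line of the jaws, within the pads' length; the fingertips stand ahead of it and the grasp point (between the pads) lies 6 mm ahead of it (ctrl.tcp_to_tips is the z of the fingertips in the tool frame, in mm); z points along the fingers, y is the direction in which the jaws open and shut (so a half turn about z gives the same grasp; the last joint's range is limited). The gripper opens to 85 mm and grips with 20 to 120 N. Pads are 22 mm wide; open, the fingers measure 114 mm over their backs; the gripper's body (76 mm by 85 mm) begins 54 mm behind the grasp point. The pads swing forward as they close: fully open they stand 13 mm farther back than shut.
Start: joints at [-1.256, 0.207, 1.542, -0, 1.393, -0.15], TCP at [257.729, -514.007, 256.282] pointing down, gripper open.
Joint ranges: [-2.73, 2.73], [-0.86, 2.22], [0.23, 2.46], [-1.11, 4.25], [0.08, 2.63], [-2.82, 2.82]. Speed limits (rad/s): [2.79, 2.79, 3.14, 3.14, 3.14, 3.14].

## Interface

Orientations are given as a 3x3 rotation matrix whose columns are the frame's x, y, z axes.
In Python, from plant import ctrl, sensors, optics gives the robot as it stands. Calls block until the motion is done:
- ctrl.move_ptp(position, orientation): joint-space move of the TCP to a pose.
- ctrl.move_l(position, rot=None, vel=150, threshold=None): straight line of the TCP; rot=None keeps the orientation; vel is the mean speed in mm/s. With threshold (N) it stops when the force on the tool has changed by that much, and returns True; else False.
- ctrl.set_joints(angles): joint-space move.
- ctrl.gripper_to(opening, force=None): finger opening in mm; force is the grip in N (None keeps the last); returns when the fingers have stopped.
- ctrl.hold(seconds).
- ctrl.solve_ik(position, orientation): joint angles nearest the present ones, or None.
- sensors.read_state(): the state.
- optics.grab_frame(name): name is "scene" or "side" or "wrist"; returns (picture, depth): 400x640x3 uint8, red, green, blue; 400x640 float32, mm along the optical axis (not along the pixel's ray), 0 where there is no reading.
- optics.camera_params(name): a dict with "mtx" (3x3 intrinsics, pixels), "R" (3x3) and "t" (3): a world point X has camera coordinates R X + t; the wrist camera has in their place "T_tool_cam" (4x4, takes a point from camera to tool coordinates, whose origin is the TCP and whose axes are the flange's). Camera axes: x right, y down, z forward; pixel columns grow to the right and rows downward; lengths in mm; the calibration is good to about 2 mm. A picture is of the moment at which its call begins: read the wrist's pose just before it. camera_params takes no time and is no camera call.
A pose or a line that the arm cannot do raises ctrl.MotionError and nothing moves.
- ctrl.finish_job(): hands the job in, once; it reports no verdict.
The state is a dict: "t": time; "q": joint angles; "qvel": joint speeds; "tau": joint torques, N m; "eef_pos": TCP position; "eef_rot": TCP orientation; "force": force on the tool from outside, world axes, zero at the start; "wrist_torque": the same for the moment, N m; "grip_width": finger opening in mm.
Only numpy, scipy, OpenCV 4.12 (cv2) and the standard library are available. Lean on these libraries where they do the work, as an engineer would, in place of code of your own. Each camera call takes 0.05 s, during which the arm holds its last target.

## Working session

There is one attempt and no reset: what is moved stays moved. The work goes in short steps, each a Python script; the robot and the scene stay as the last script left them, time stands still between calls to the robot, and variables do not carry over. Pictures are saved under pics/ and viewed, and the job is handed in when it is done.

```bash
ls; mkdir -p pics; python3 - <<'E'
from plant import ctrl, sensors, optics
import cv2,numpy as np
for n in ["scene","side","wrist"]:
    s=sensors.read_state()
    im,d=optics.grab_frame(n)
    cv2.imwrite(f"pics/{n}0.png",im[:,:,::-1]); np.savez(f"pics/{n}0.npz",im=im,d=d,pos=s["eef_pos"],rot=s["eef_rot"])
    p=optics.camera_params(n); print(n,{k:np.round(v,3).tolist() for k,v in p.items()})
print(ctrl.tcp_to_tips, sensors.read_state())
E
```

```text
pics
scene {'mtx': [[463.645, 0.0, 317.206], [0.0, 463.645, 204.793], [0.0, 0.0, 1.0]], 'R': [[-0.753, 0.658, 0.02], [0.416, 0.498, -0.761], [-0.511, -0.565, -0.648]], 't': [386.25, -163.555, 1414.758]}
side {'mtx': [[458.127, 0.0, 315.826], [0.0, 458.127, 200.747], [0.0, 0.0, 1.0]], 'R': [[-0.915, -0.403, -0.008], [-0.201, 0.473, -0.858], [0.349, -0.784, -0.514]], 't': [492.891, 146.706, 832.059]}
wrist {'mtx': [[357.061, 0.0, 323.432], [0.0, 357.061, 202.797], [0.0, 0.0, 1.0]], 'T_tool_cam': [[-0.0, -0.948, -0.318, 82.857], [1.0, -0.0, -0.001, -1.278], [0.001, -0.318, 0.948, -117.065], [0.0, 0.0, 0.0, 1.0]]}
25.0 {'t': 0.15, 'q': array([-1.25651722e+00,  2.07264716e-01,  1.54263857e+00,  1.53034237e-05,
        1.39350059e+00, -1.50481545e-01]), 'qvel': array([-0.00139907, -0.00156517, -0.00394074,  0.00060146, -0.00055592,
       -0.00092657]), 'tau': array([-4.66821768e-05, -3.83510649e+01, -2.92037183e+01, -2.03497425e-04,
        6.62911320e-03, -4.14600024e-06]), 'eef_pos': array([ 257.55255062, -513.48174983,  255.36343506]), 'eef_rot': array([[ 8.93930165e-01,  4.48205938e-01, -5.45579178e-04],
       [ 4.48206178e-01, -8.93928542e-01,  1.72716427e-03],
       [ 2.86416481e-04, -1.78849620e-03, -9.99998360e-01]]), 'force': array([ 0.35241234,  0.32296327, -0.03171221]), 'wrist_torque': array([-0.02475968, -0.04196392, -0.03933105]), 'grip_width': 85.57879523066575}
```

View pics/scene0.png

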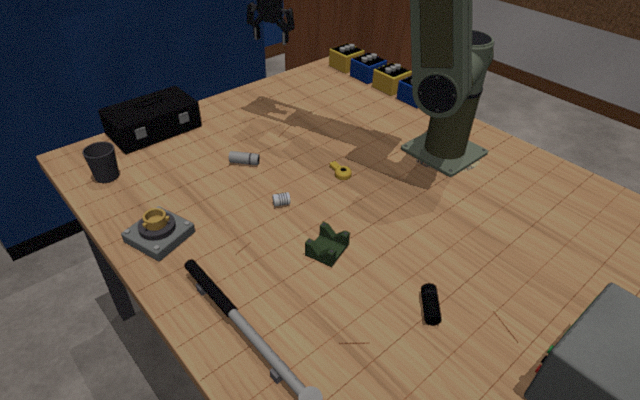

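View pics/side0.png

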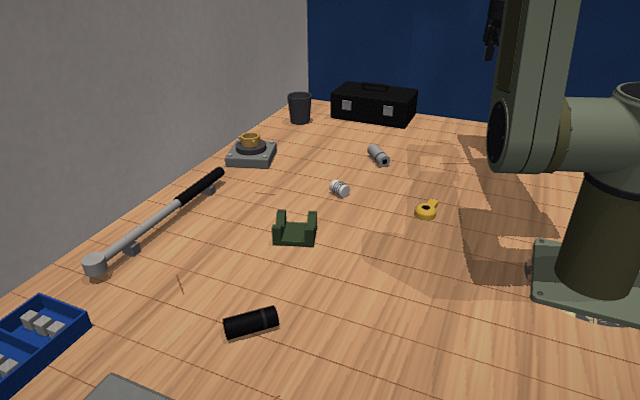

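View pics/wrist0.png

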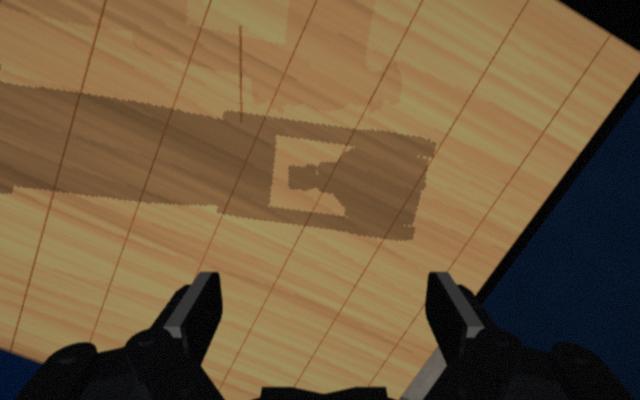

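The scene view shows the black socket at about (431,304), the green block at (327,245), the chrome socket at (244,159) and the cap at (282,199). In the side view the black socket is at (251,322) and the block at (295,230). Next I'll locate them with masks and depth.

```bash
cat > h.py <<'E'
from plant import ctrl, sensors, optics
import cv2,numpy as np
def cam(name,pos=None,rot=None):
    p=optics.camera_params(name); K=np.array(p["mtx"])
    if "R" in p: R=np.array(p["R"]);t=np.array(p["t"]); return K,R.T,-R.T@t
    T=np.array(p["T_tool_cam"]); rot=np.array(rot); return K,rot@T[:3,:3],rot@T[:3,3]+pos
def cloud(d,K,Rwc,c):
    v,u=np.mgrid[:d.shape[0],:d.shape[1]]
    P=np.stack([(u-K[0,2])/K[0,0]*d,(v-K[1,2])/K[1,1]*d,d],-1)
    return P@Rwc.T+c
def rays(uv,z,K,Rwc,c):
    uv=np.atleast_2d(uv).astype(float)
    r=np.c_[(uv[:,0]-K[0,2])/K[0,0],(uv[:,1]-K[1,2])/K[1,1],np.ones(len(uv))]@Rwc.T
    return c+r*((z-c[2])/r[:,2])[:,None]
def snap(name,tag):
    s=sensors.read_state(); im,d=optics.grab_frame(name)
    cv2.imwrite(f"pics/{tag}.png",im[:,:,::-1]); np.savez(f"pics/{tag}.npz",im=im,d=d,pos=s["eef_pos"],rot=s["eef_rot"])
    return im,d,cam(name,s["eef_pos"],s["eef_rot"])
def down(yaw): # jaws (y) direction = yaw+90deg-ish: x=(c,s,0), z down
    c,s=np.cos(yaw),np.sin(yaw); return np.array([[c,s,0],[s,-c,0],[0,0,-1.]])
E
python3 - <<'E'
from h import *
for n,rois in {"scene":{"black":(410,275,450,330),"green":(300,220,355,268),"chrome":(225,145,265,172),"cap":(268,188,298,212)},"side":{"black":(215,300,290,345),"green":(265,205,325,250),"chrome":(360,138,395,170),"cap":(322,175,355,200)}}.items():
    z=np.load(f"pics/{n}0.npz"); C=cam(n); P=cloud(z["d"],*C); im=z["im"].astype(int)
    for k,(a,b,c,e) in rois.items():
        q=P[b:e,a:c].reshape(-1,3); m=(q[:,2]>8)&(q[:,2]<80); q=q[m]
        mm,(w,h),ang=cv2.minAreaRect(q[:,:2].astype(np.float32))
        print(n,k,len(q),"rect",np.round(mm),round(w),round(h),round(ang,1),"zmax",q[:,2].max().round(1), "z counter",np.median(P[b:e,a:c].reshape(-1,3)[~m][:,2]).round(1))
E
```

```text
scene black 671 rect [504. 343.] 87 34 44.5 zmax 39.3 z counter 1.0
scene green 1160 rect [554.  81.] 88 74 17.9 zmax 47.5 z counter 1.4
scene chrome 352 rect [ 503. -331.] 35 86 40.0 zmax 40.4 z counter 2.2
scene cap 207 rect [ 534. -116.] 30 43 60.5 zmax 36.2 z counter 1.8
side black 1188 rect [500. 345.] 84 32 44.3 zmax 36.7 z counter 0.9
side green 1157 rect [551.  82.] 85 78 18.5 zmax 45.6 z counter 1.0
side chrome 291 rect [ 501. -327.] 34 88 48.0 zmax 36.8 z counter 1.0
side cap 239 rect [ 530. -117.] 33 44 62.5 zmax 35.5 z counter 0.9
```

```bash
python3 - <<'E'
from h import *
y=np.deg2rad(44.4)
for yy in (y,y+np.pi):
    q=ctrl.solve_ik([502,344,220],down(yy)); q2=ctrl.solve_ik([552,82,150],down(yy-np.deg2rad(26)));print(q,q2)
cand=[yy for yy in (y,y+np.pi) if ctrl.solve_ik([502,344,220],down(yy)) is not None]
best=min(cand,key=lambda yy:abs(ctrl.solve_ik([502,344,220],down(yy))[5]))
print(np.rad2deg(best))
ctrl.move_ptp([502,344,220],down(best))
ctrl.hold(0.3)
im,d,C=snap("wrist","w1"); P=cloud(d,*C)
m=(P[...,2]>8)&(P[...,2]<60)&(np.hypot(P[...,0]-502,P[...,1]-344)<70)
q=P[m]; print(cv2.minAreaRect(q[:,:2].astype(np.float32)),q[:,2].max(),sensors.read_state()["t"],sensors.read_state()["eef_pos"])
E
```

```text
[ 4.58639137e-01  3.06770133e-01  1.49389339e+00 -4.44089210e-16
  1.34092913e+00  1.25450928e+00] [-7.61307409e-03  2.81188557e-01  1.68396382e+00 -4.44089210e-16
  1.17644028e+00  1.24204267e+00]
[ 4.58639137e-01  3.06770133e-01  1.49389339e+00 -4.44089210e-16
  1.34092913e+00 -1.88708338e+00] [-7.61307409e-03  2.81188557e-01  1.68396382e+00 -4.44089210e-16
  1.17644028e+00 -1.89954998e+00]
44.4
((503.7145080566406, 345.4776916503906), (84.38580322265625, 33.22348403930664), 44.52252197265625) 35.02255506561448 3.625 [502.11782087 343.79389931 219.99992789]
```

View pics/w1.png

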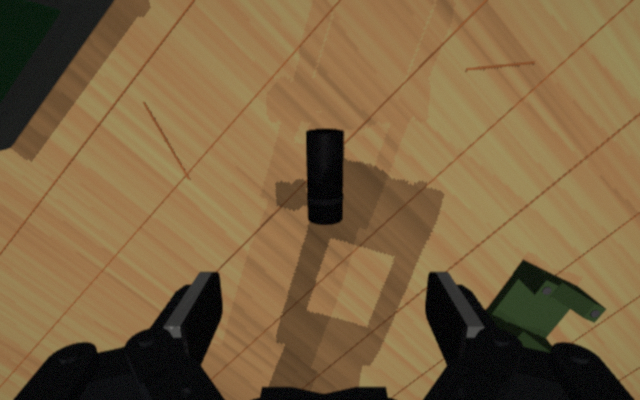

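The socket appears at (325,176) in the wrist view, aligned with the tool. All three cameras agree to about 2 mm, so I'll descend and grip.

```bash
python3 - <<'E'
from h import *
R=down(np.deg2rad(44.5))
ctrl.move_ptp([503.3,345,80],R)
print(ctrl.move_l([503.3,345,29],R,vel=60,threshold=8))
print(sensors.read_state()["eef_pos"],sensors.read_state()["force"])
ctrl.gripper_to(30,force=40); print(sensors.read_state()["grip_width"])
snap("side","s1")
ctrl.move_l([503.3,345,150],R,vel=100); ctrl.hold(0.2)
s=sensors.read_state(); print(s["t"],s["grip_width"],s["force"],s["eef_pos"])
snap("side","s2")
E
```

```text
False
[503.67387703 345.19625763  29.33574988] [-0.68495882 -1.22035583  0.78280904]
32.76665184092016
7.3833 32.59424057371466 [ 0.61048647 -0.03838408 -2.92227109] [502.94586448 344.80120827 149.24803385]
```

View pics/s2.png

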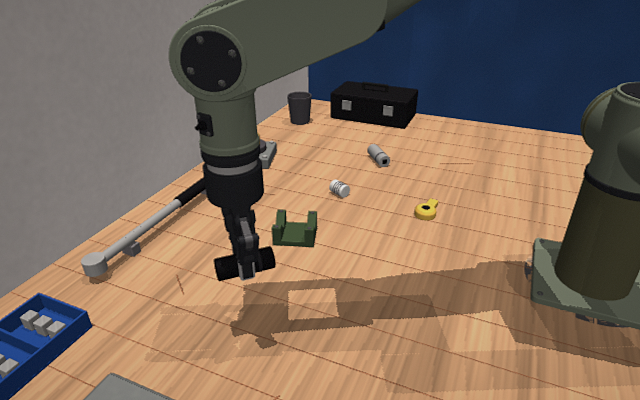

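The side view shows the socket held level in the fingers at (245,262). Next I'll move above the block and look from the wrist.

```bash
python3 - <<'E'
from h import *
R=down(np.deg2rad(18.3))
ctrl.move_ptp([552,82,180],R); ctrl.hold(0.3)
print(sensors.read_state()["t"])
for n in ("wrist","scene","side"):
    im,d,C=snap(n,n+"3"); P=cloud(d,*C)
    for lo,hi,l in ((8,55,"block"),(30,55,"blocktop"),(135,175,"held")):
        m=(P[...,2]>lo)&(P[...,2]<hi)&(np.hypot(P[...,0]-552,P[...,1]-82)<65)
        if l=="held": m&=im.max(-1)<45
        q=P[m]
        if len(q)>20: print(n,l,len(q),cv2.minAreaRect(q[:,:2].astype(np.float32)),q[:,2].min().round(1),q[:,2].max().round(1))
E
```

```text
8.7833
wrist block 5334 ((553.844970703125, 82.838134765625), (83.9268569946289, 72.04427337646484), 18.134262084960938) 8.3 44.1
wrist blocktop 2033 ((553.8441162109375, 82.84185791015625), (83.91998291015625, 72.04463195800781), 18.128162384033203) 30.0 44.1
wrist held 3040 ((552.1551513671875, 84.72942352294922), (82.48895263671875, 59.06538391113281), 18.9803524017334) 150.8 175.0
scene block 1155 ((553.4208374023438, 81.10843658447266), (89.17948150634766, 73.76902770996094), 18.510805130004883) 8.1 47.2
scene blocktop 424 ((553.1495361328125, 80.37029266357422), (88.07564544677734, 72.7910385131836), 18.319747924804688) 30.1 47.2
scene held 136 ((569.962158203125, 87.68630981445312), (49.34153366088867, 57.40817642211914), 13.640626907348633) 152.5 174.9
side block 1163 ((550.6665649414062, 82.51976013183594), (84.61192321777344, 77.70826721191406), 18.08037757873535) 8.0 45.7
side blocktop 412 ((550.6224365234375, 82.65487670898438), (84.61192321777344, 77.42398834228516), 18.08037757873535) 30.0 45.7
side held 304 ((540.6498413085938, 98.68392944335938), (84.87849426269531, 24.935928344726562), 28.118181228637695) 153.1 174.9
```

View pics/wrist3.png

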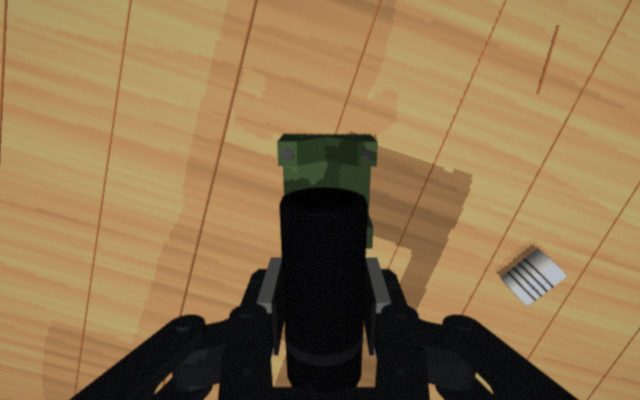

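View pics/scene3.png

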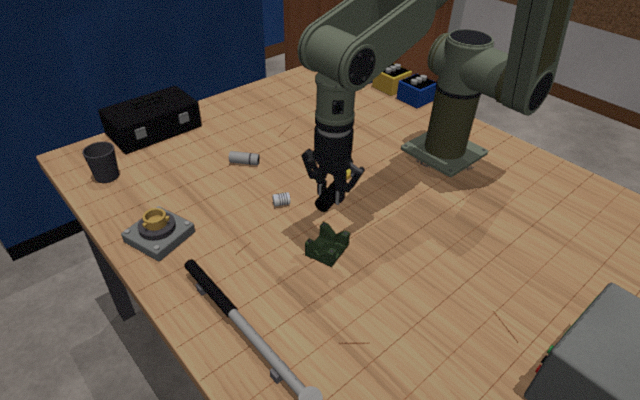

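View pics/side3.png

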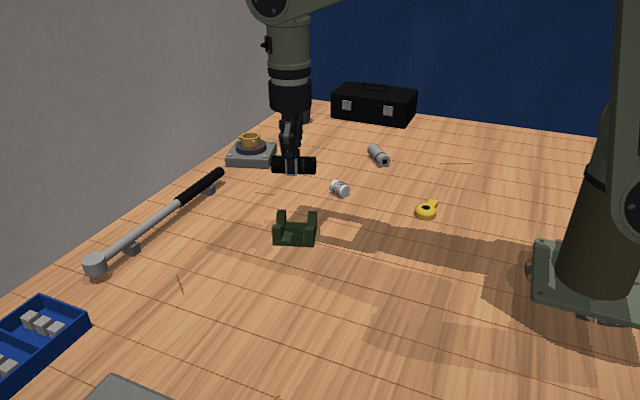

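The wrist view shows the vee running along the 84 mm side at 18.2°, with the block at about (325,170) and the held socket parallel above it. The cap at (532,275) is clear of the path. I'll lower it with contact sensing.

```bash
python3 - <<'E'
from h import *
R=down(np.deg2rad(18.2)); p=[553.1,82.5]
ctrl.move_l(p+[80],R,vel=100); ctrl.hold(0.2)
f0=sensors.read_state()["force"]
hit=ctrl.move_l(p+[53],R,vel=20,threshold=8)
s=sensors.read_state(); print(hit,s["t"],s["eef_pos"],s["force"]-f0,s["grip_width"])
ctrl.hold(0.3)
s=sensors.read_state(); print(s["eef_pos"],s["force"]-f0)
snap("side","s4"); snap("scene","c4")
a=cv2.imread("pics/s4.png")[130:280,200:400]; b=cv2.imread("pics/c4.png")[150:300,230:430]
cv2.imwrite("pics/z4.png",cv2.resize(np.hstack([a,b]),(800,300)))
E
```

```text
True 11.3333 [553.46585914  81.82058848  57.12656897] [ 1.51555531 -2.16345711  4.79777256] 32.48933251626673
[553.44246878  81.84137163  57.10618991] [ 1.8605017  -2.06547564  8.27953866]
```

View pics/z4.png

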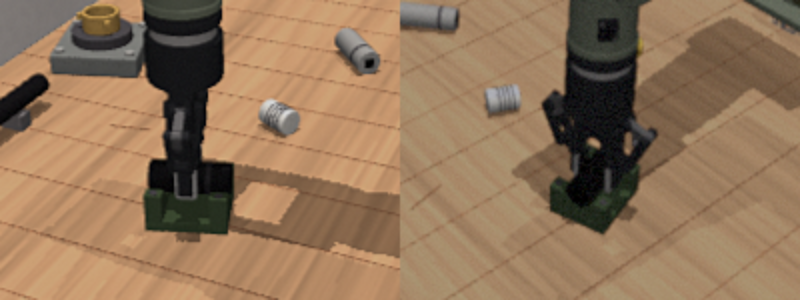

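Contact came at TCP z = 57.1 (56.3 expected when seated), and both views show the socket down in the saddles. Releasing now.

```bash
python3 - <<'E'
from h import *
R=down(np.deg2rad(18.2))
ctrl.gripper_to(45); ctrl.gripper_to(70)
p=sensors.read_state()["eef_pos"]
ctrl.move_l([p[0],p[1],200],R,vel=100); ctrl.hold(0.3)
print(sensors.read_state()["t"])
for n in ("wrist","scene","side"):
    im,d,C=snap(n,n+"5"); P=cloud(d,*C)
    near=np.hypot(P[...,0]-553,P[...,1]-82)<65
    m=near&(P[...,2]>49)&(P[...,2]<75)
    b=near&(P[...,2]>8)&(P[...,2]<46)
    for l,k in (("sock",m),("block",b)):
        q=P[k]; print(n,l,cv2.minAreaRect(q[:,:2].astype(np.float32)),np.percentile(q[:,2],98).round(1))
E
```

```text
14.2667
wrist sock ((552.8826904296875, 82.54853057861328), (84.73316955566406, 32.500308990478516), 18.49787139892578) 60.9
wrist block ((553.702880859375, 82.73777770996094), (84.36597442626953, 72.23963165283203), 18.249990463256836) 42.9
scene sock ((552.895751953125, 81.01158142089844), (85.7579116821289, 33.09274673461914), 17.862028121948242) 63.9
scene block ((554.4659423828125, 80.57154846191406), (88.17289733886719, 73.61593627929688), 17.968294143676758) 45.4
side sock ((548.339111328125, 85.9166488647461), (84.42381286621094, 27.06588363647461), 17.273223876953125) 62.4
side block ((549.8275756835938, 82.27691650390625), (85.15953063964844, 76.83988189697266), 16.760604858398438) 44.8
```

View pics/wrist5.png

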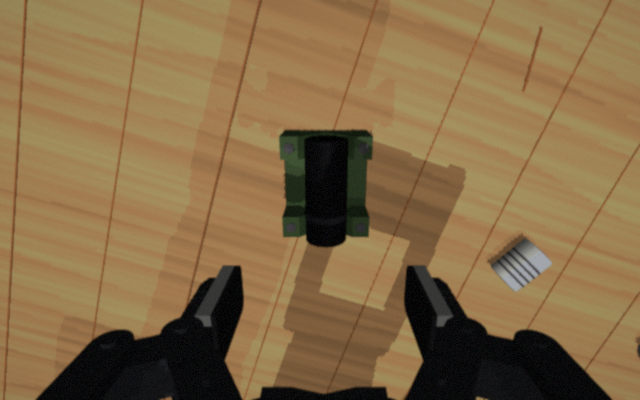

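View pics/side5.png

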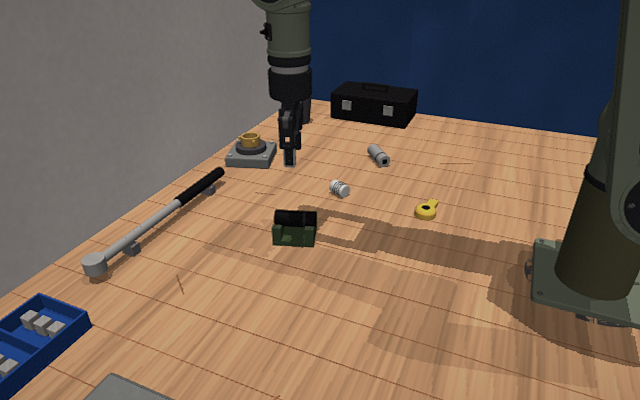

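The socket sits in both saddles, at (326,190) in the wrist view. It is centred to about 1 mm, its top is at 61 mm as it should be when seated, and the gripper is clear.

```bash
python3 -c "
from plant import ctrl
ctrl.finish_job()"
```

```text
the job is handed in; nothing more can be done
```

I picked up the black socket, lowered it lengthwise into the vee of the green block until I felt contact, then released it and backed away. I handed the job in at about 14.3 s; no verdict was reported.

**Final checks, wrist camera:**
- **Centring:** the socket's centre is about 1 mm from the block's middle.
- **Alignment:** its axis is within about 0.3° of the vee.
- **Height:** its top is at 60.9 mm, against 61 mm when fully seated.

**Other cameras:** the scene view agrees to about 2 mm. The side view put the socket about 4 mm off and its top 1.4 mm high. I put that down to that camera seeing mainly one flank of the socket, plus the calibration error. It is still within tolerance.

The bright socket and the end cap look unmoved in the final pictures, and the arm never went near them; I did not re-measure their positions.

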